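# Open the squeeze-and-turn tester bottle

## Robot

A 6-joint arm with a two-finger parallel gripper is mounted at the origin on the work surface. World frame = base frame: x ahead of the robot, y to its left, z up, the work surface at z = 0. Lengths are in m, angles in rad, forces in N, time in s.
With the tool pointing down it reaches from about 0.4 to 0.825 m from the base axis. Payload 7 kg.
Tool frame: the origin (TCP) lies on the centre line of the jaws, within the pads' length; the fingertips stand arm.tip_reach ahead of it and the grasp point (between the pads) lies 5 mm behind it (arm.tip_reach is the distance from the TCP to the fingertips, in m); z points along the fingers, y is the line along which they close (so a half turn about z gives the same grasp; the last joint's range is limited). The gripper opens to 88 mm and grips with 3 to 60 N. Pads are 19 mm wide; open, the fingers measure 130 mm over their backs; the gripper's body (78 mm by 193 mm) begins 47 mm behind the grasp point.
Start: joints at [1.506, 0.359, 0.012, 0, -1.224, -0.288], TCP at [0.233, 0.633, 0.207] pointing down, gripper open.
Joint ranges: [-3.07, 3.07], [-1.43, 2.12], [-1.02, 1.25], [-3.03, 1.67], [-3.05, -0], [-3.03, 3.03]. Speed limits (rad/s): [2.39, 2.39, 3.01, 3.14, 3.14, 3.14].

## Interface

Orientations are given as [roll, pitch, yaw] about the fixed x, y, z axes, in that order (R = Rz(yaw) Ry(pitch) Rx(roll)).
In Python, from station import status, optics, order, arm gives the robot as it stands. The module is installed in compiled form; this text tells all that it offers.
- The arm moves only by the shell command python3 -m jog 'ROWS' [FORCE]. ROWS is JSON, a list of rows, each a list of 3 entries, a list of its own where there are three numbers: the gripper command: -1 is shut, 1 is fully open, values between are in proportion, then the shift along the tool's x, y, z in mm, then the turn about the tool's z in rad. A call has 1 to 20 rows; each row is the pose to reach, as a shift and turn from the pose commanded when the call began, along the tool's axes at that moment; what a row does not reach only later rows make up. A row lasts 1/8 s, in which the tool goes at most 62.5 mm and 10.7 degrees, less where a joint would pass 70% of its speed; a pose out of reach is approached as far as the arm can. A call with a gripper value outside its range is refused whole. The fingers move at their own pace and stop on an object; FORCE is the grip in N (left out, the last holds). Time passes only in rows, so rows that repeat a pose let the fingers close. It gives the time, the measured TCP pose, the force, the opening and the grip force at its end, in the units of the state.
- status.get_state(): the state, without advancing time (a new reading comes with each control period).
- optics.grab_frame(name): name is "side" or "top"; returns a dict with "color" (480x640x3 uint8, red, green, blue), "mtx" (3x3 intrinsics, pixels), "k1" (the pictures are not rectified: a ray, as slopes to the right and down, at radius r is drawn at 1 + k1 r^2 times it, then the intrinsics apply), "cam_to_world" (4x4, takes a point from camera to world coordinates). Camera axes: x right, y down, z forward; pixel columns grow to the right and rows downward; lengths in m; the calibration is good to about 2 mm. A picture is of the moment at which its call begins. There is no depth.
- order.job_done(): hands the job in; it is judged then, once.
The state is a dict: "t": time; "q": joint angles; "qd": joint speeds; "joint_efforts": joint torques, N m; "eef_pos": TCP position; "ee_rot": TCP orientation; "force": force on the tool from outside, world axes, zero at the start; "moment": the same for the moment, N m; "width": finger opening in m; "gripper_force": force on a finger pad.
Only numpy, scipy, OpenCV 4.12 (cv2) and the standard library are available. Lean on these libraries where they do the work, as an engineer would, in place of code of your own. Each camera call takes 0.05 s, during which the arm holds its last target. There are 200 camera calls.

## Task

Open the tester bottle for the customers: pinch both release tabs of its safety cap in, turn the cap counterclockwise (seen from above) until you feel it come up against its stop, lift it straight off and set it down gently, top up, in the middle of the round cork coaster. Pinch and turn no harder than it needs, do not pull on the cap before it is free, do not spin the bottle in its collar, and leave the other goods alone.

Things in the scene. Friction and masses are not known exactly. Their poses are not given: they have to be found in the camera images.
- station: fixed tester stand: wooden plinth 100 (x) x 130 (y) x 24 mm, black rubber-lined collar 82 mm across up to 38 mm, in it a round amber bottle 68 mm across up to 82 mm, its shoulder sloping to a 30 mm neck at 97 mm. Origin: centre of the plinth's underside, on the bottle's axis; -x is its front. The collar holds the bottle by friction only: 0.3 N m about its axis spins it
- cap: white squeeze-and-turn safety cap on the bottle, 50 mm across, 34 mm high, about 80 g. Origin: centre of its underside, 106 mm above the table at the start; z up along the turning axis. Two ribbed release tabs stand out of its sides at its own +y and -y, 59 mm over both, each 16 mm wide, from 13 to 31 mm above the underside. More than 25 N from each finger would crack it
- cap_top (a point): middle of the cap's top. Pinched, the cap turns easily (0.05 N m) counterclockwise from above to a hard stop 22 to 82 degrees on; where differs each time (the sleeve sits in the bottle at any angle) and is only felt: the moment rises sharply. It lifts off only in about the last 8 degrees before the stop, helped by a liner (5 N); elsewhere a pull of over 25 N harms it
- tab_a_face (a point): middle of the outer face of the tab at the cap's +y, 22 mm above its underside, 29.5 mm from its axis. The tab slides 4.5 mm in, until flush, against a spring: 4 N at first, 9.5 N flush (1.2 N per mm). Unless both tabs are over 2.5 mm in, a catch inside stops the turn; keep them pinched throughout
- tab_b_face (a point): the same for the tab at the cap's -y
- label (a point): middle of the paper label on the bottle's front (-x side of the stand), 63 mm above the table, 34.6 mm from the bottle's axis. It shows whether the bottle has been spun; 4 mm is too much
- coaster: round cork coaster for the cap, 90 mm across, 8 mm thick, fixed; origin: centre of its underside
- candle_a: small amber candle jar with a wooden lid, 43 mm across, 59 mm high, standing loose on a wooden block 28 mm high; origin: centre of its underside. Leave it alone
- candle_b: its twin on the same block. Leave it alone
- sauce: red sauce bottle with a black cap, 42 mm across, 130 mm high, standing loose on the table; origin: centre of its underside. Leave it alone
Mind the look-alikes: they are no part of the job. Of the things like the coaster, leave any that is white; of the rest the smaller one is meant. Of the things like the cap, leave any that is yellow; of the rest the smaller one is meant.

How it is judged:
By the outcome, as a careful person would: the job done as asked, in the order asked, and still so for the second after the job is handed in, with the robot touching nothing.
It also fails if it takes over 64 s, if anything falls off the work surface, if the arm or the gripper's body presses on something with over 40 N, if the wrist force passes 120 N, or if a joint passes its speed limit or range.

## Working session

There is one attempt and no reset: what is moved stays moved. The work goes in short steps, Python scripts to look and compute and a shell command to move; the robot and the scene stay as the last step left them, time stands still between calls to the robot, and variables do not carry over. Pictures are saved under pics/ and viewed, at most 10 in all, crops included, and the job is handed in when it is done.

```bash
mkdir -p pics; cat > h.py <<'E'
import numpy as np, cv2
from station import status, optics, order, arm
def grab(n):
    f=optics.grab_frame(n); return f
def ray(f,u,v):
    K=f["mtx"]; d=np.array([(u-K[0,2])/K[0,0],(v-K[1,2])/K[1,1]]); s=d.copy()
    for _ in range(20): s=d/(1+f["k1"]*(s@s))
    T=f["cam_to_world"]; r=T[:3,:3]@np.array([s[0],s[1],1]); return T[:3,3],r
def onz(f,u,v,z):
    o,r=ray(f,u,v); return o+r*(z-o[2])/r[2]
def proj(f,p):
    T=f["cam_to_world"]; c=T[:3,:3].T@(np.array(p)-T[:3,3]); s=c[:2]/c[2]; s=s*(1+f["k1"]*(s@s)); K=f["mtx"]
    return np.array([K[0,0]*s[0]+K[0,2],K[1,1]*s[1]+K[1,2]])
def save(f,n,crop=None,k=1):
    im=f["color"][:,:,::-1]
    if crop: x0,y0,x1,y1=crop; im=im[y0:y1,x0:x1]
    cv2.imwrite("pics/"+n,cv2.resize(im,None,fx=k,fy=k,interpolation=cv2.INTER_CUBIC))
E
python3 - <<'E'
from h import *
for n in("side","top"):
    f=grab(n); save(f,n+"0.png"); print(n,f["cam_to_world"].round(3).tolist(),f["mtx"].round(1).tolist(),f["k1"])
print(arm.tip_reach,status.get_state())
E
```

```text
side [[0.736, -0.492, 0.465, -0.011], [-0.676, -0.512, 0.529, -0.613], [-0.022, -0.704, -0.71, 0.909], [0.0, 0.0, 0.0, 1.0]] [[565.1, 0.0, 324.0], [0.0, 565.1, 240.9], [0.0, 0.0, 1.0]] -0.1207891757385209
top [[-0.013, -0.99, 0.141, 0.403], [-1.0, 0.016, 0.023, -0.026], [-0.025, -0.141, -0.99, 0.864], [0.0, 0.0, 0.0, 1.0]] [[447.5, 0.0, 322.3], [0.0, 447.5, 234.5], [0.0, 0.0, 1.0]] 0.02330946432703863
0.014 {'t': 0.1, 'q': array([ 1.50608200e+00,  3.59330449e-01,  1.11588451e-02, -3.07242872e-04,
       -1.22409025e+00, -2.88109699e-01]), 'qd': array([-1.75256908e-04, -3.96602981e-03,  2.75223209e-03,  5.07027349e-04,
        1.43461776e-03,  9.95190343e-05]), 'joint_efforts': array([-1.09176755e-03, -5.84167671e+01,  2.93749416e+01,  7.01537266e+00,
        1.00962451e-02, -4.99862654e-05]), 'eef_pos': array([0.23310747, 0.63298168, 0.20621045]), 'ee_rot': array([ 3.14010546e+00, -1.39515174e-04, -3.52928540e-01]), 'force': array([-0.15968452,  0.12923557,  0.15003255]), 'moment': array([ 0.02087064, -0.03011205, -0.01300865]), 'gripper_force': 0.0, 'width': 0.08800133816537066}
```

View pics/side0.png

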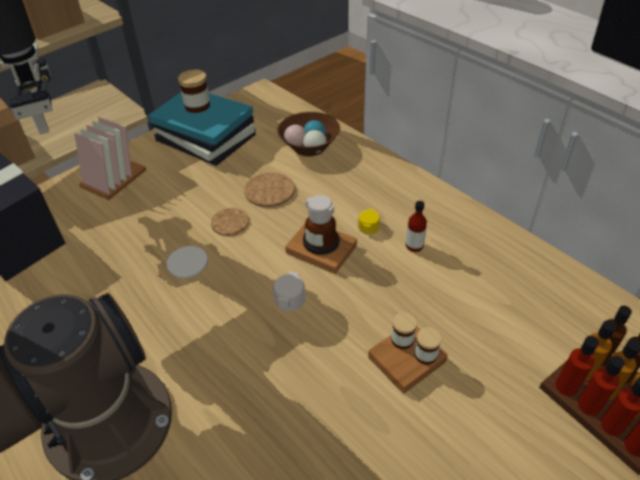

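View pics/top0.png

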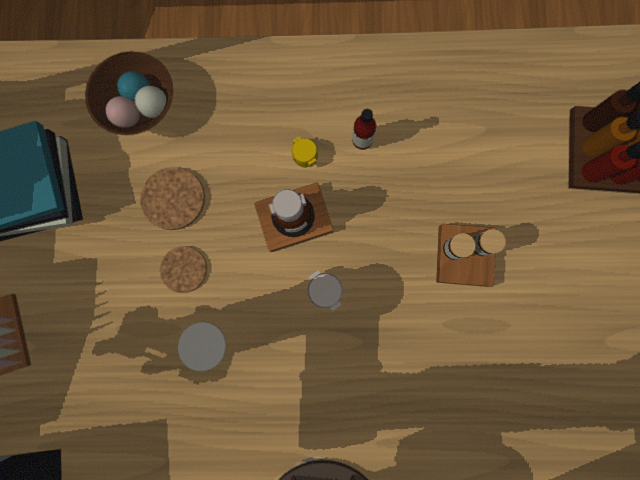

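Side view: the stand with the capped bottle is at (320,215), the sauce at (416,228) and the candles at (405,330) and (428,345).
- **Coaster:** the candidates in the top view are the large cork (172,198), the small cork (183,269) and a white disc (201,346). Leaving out the white one, the smaller cork at (183,269) is meant.
- **Cap:** the candidates are the white cap on the bottle (288,206), a larger white cap on the table (325,290) and a yellow one (304,152). The one on the bottle fits. I'll confirm both in one enlarged crop.

```bash
python3 - <<'E'
from h import *
f=grab("top"); g=f["color"]; save(f,"crop1.png",(150,170,350,320),4)
hsv=cv2.cvtColor(g,cv2.COLOR_RGB2HSV)
def blobs(m,n,z,amin):
    m=cv2.morphologyEx(m.astype(np.uint8),cv2.MORPH_OPEN,np.ones((3,3)))
    for c in cv2.findContours(m,0,1)[0]:
        if cv2.contourArea(c)>amin:
            (x,y),r=cv2.minEnclosingCircle(c); e=cv2.fitEllipse(c)
            a=onz(f,*e[0],z); d=np.linalg.norm(onz(f,e[0][0]+e[1][0]/2,e[0][1],z)-a)*2
            print(n,np.round(e,1) if 0 else (np.round(e[0],1),np.round(e[1],1)),a.round(4),"diam",round(d,4))
h,s,v=[hsv[:,:,i].astype(int) for i in range(3)]
w=(s<45)&(v>110); w[:, :250]=0;w[:, 360:]=0; w[:170]=0; w[320:]=0
blobs(w,"white z.14",.14,60); blobs(w,"white z.04",.04,60)
roi=np.zeros_like(w); roi[160:300,130:215]=1
# cork: differs from the wood by local darkness/redness
print(g[269,183],g[198,172],g[269,225],g[232,183])
for c in((183,269),(172,198)): print(onz(f,*c,.008))
print("stand plinth"); 
for p in((256,214),(318,184),(332,233),(270,250)): print(onz(f,*p,.024).round(4))
E
```

```text
white z.14 (array([286.5, 203.2]), array([25.9, 31.8])) [0.5594 0.0497 0.14  ] diam 0.043
white z.04 (array([286.5, 203.2]), array([25.9, 31.8])) [0.581  0.0601 0.04  ] diam 0.0489
[113  85  57] [121  89  60] [158 126  83] [145 116  75]
[0.46245759 0.26287767 0.008     ]
[0.60234991 0.28895289 0.008     ]
stand plinth
[0.5645 0.1204 0.024 ]
[0.6212 0.001  0.024 ]
[ 0.5253 -0.0245  0.024 ]
[0.4948 0.0933 0.024 ]
```

View pics/crop1.png

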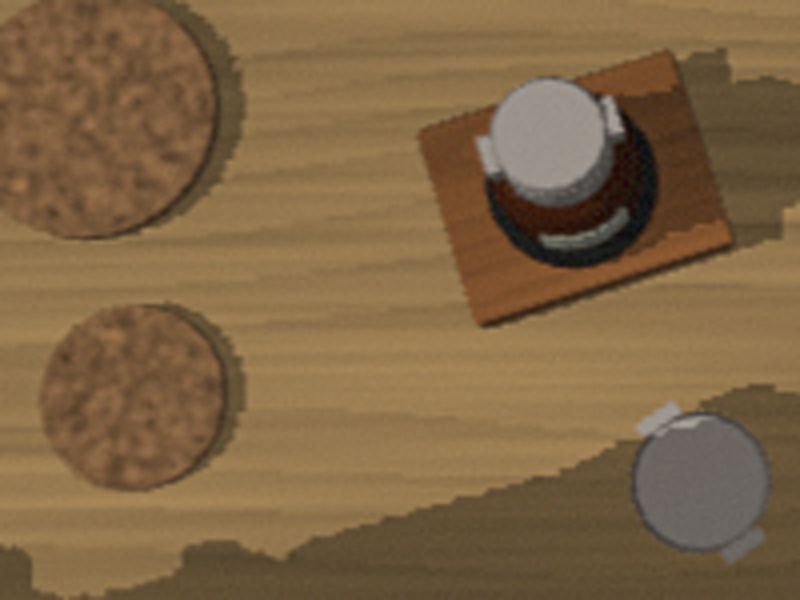

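The crop confirms both: the bottle cap's top is at crop (549,135), with its tabs at (487,157) and (613,117), about 17.5° of yaw. The smaller cork coaster is at crop (133,398), and the cap lying loose is larger. Next I'll measure in both views.

```bash
python3 - <<'E'
from h import *
f=grab("top"); s=grab("side")
save(s,"crop2.png",(270,170,390,275),5)
a=onz(f,287.2,203.7,.14); print("captop",a.round(4))
t=[onz(f,150+x/4,170+y/4,.137) for x,y in((487,157),(613,117))]; d=t[0]-t[1]; print("tabs",np.round(t,4),"yaw",np.arctan2(-d[0],d[1]))
P=np.array([onz(f,150+x/4,170+y/4,.024) for x,y in((418,130),(668,52),(735,238),(480,322))]); d=P[0]-P[1]
print("plinth",P.round(4).tolist(),P.mean(0),"yaw",np.arctan2(-d[0],d[1]),"proj captop in side",proj(s,a))
def cork(f,c,z):
    g=f["color"]; hsv=cv2.cvtColor(cv2.GaussianBlur(g,(5,5),0),cv2.COLOR_RGB2LAB).astype(int)
    x,y=c; r=hsv[y-6:y+7,x-6:x+7].reshape(-1,3).mean(0)
    m=(abs(hsv-r).sum(2)<28).astype(np.uint8); m=cv2.morphologyEx(m,cv2.MORPH_OPEN,np.ones((5,5)))
    n,l,st,_=cv2.connectedComponentsWithStats(m); k=l[y,x]; cs=max(cv2.findContours((l==k).astype(np.uint8),0,1)[0],key=cv2.contourArea)
    e=cv2.fitEllipse(cv2.convexHull(cs)); print("cork",e,onz(f,*e[0],z).round(4))
cork(f,(183,269),.008); cork(s,(230,222),.008)
c=onz(f,150+133/4,170+398/4,.008);print("by eye",c.round(4),proj(s,c))
E
```

```text
captop [0.5586 0.0486 0.14  ]
tabs [[0.5503 0.0746 0.137 ]
 [0.5663 0.0222 0.137 ]] yaw 0.29611685433814655
plinth [[0.587, 0.1234, 0.024], [0.6232, 0.0029, 0.024], [0.532, -0.0279, 0.024], [0.4938, 0.0933, 0.024]] [0.55898712 0.04791414 0.024     ] yaw 0.29155939632441735 proj captop in side [318.85081454 203.18872976]
cork ((184.0067596435547, 268.4660339355469), (47.19800567626953, 52.78478240966797), 56.2734260559082) [0.4635 0.261  0.008 ]
cork ((229.1840362548828, 220.8245086669922), (27.670490264892578, 42.36924362182617), 78.38311004638672) [0.463  0.2627 0.008 ]
by eye [0.4615 0.2624 0.008 ] [228.7399643 221.2092732]
```

View pics/crop2.png

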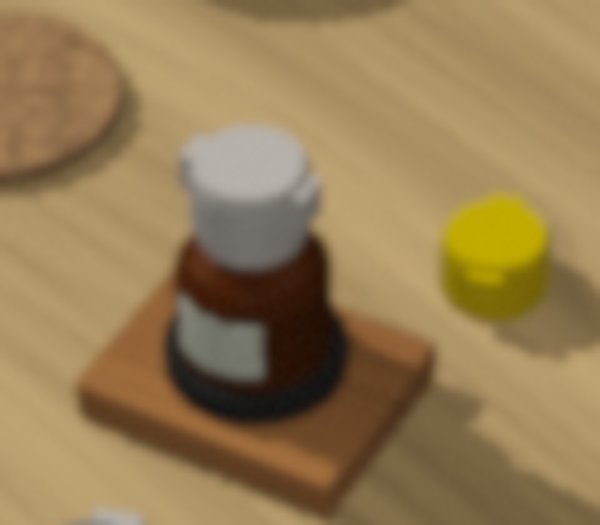

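Side crop: the cap top is at about (320,202) in the full picture, against (319,203) predicted from the top view, and the label faces front. The two views agree to about 1.5 mm, so I'm moving above the cap.

```bash
python3 -m jog '[[1,[30,26,0],0.15],[1,[65,56,0],0.32],[1,[100,86,0],0.49],[1,[135,116,0],0.66],[1,[170,146,0],0.83],[1,[204,176,0],1.0],[1,[238,206,0],1.17],[1,[272,236,0],1.34],[1,[306,266,2],1.5],[1,[340,292,3],1.67],[1,[374,320,4],1.84],[1,[408,350,5],2.01],[1,[442,380,6],2.18],[1,[475,410,6],2.34],[1,[500,430,6],2.46],[1,[508,436,6],2.496],[1,[508,436,6],2.496],[1,[508,436,6],2.496]]'
cat > go.py <<'E'
import sys
from h import *
# needed shift in tool axes: x y z yaw
s=status.get_state(); e=s["ee_rot"]; T=np.array([float(v) for v in sys.argv[1:4]])
c,d=np.cos(e[2]),np.sin(e[2]); R=np.array([[c,d,0],[d,-c,0],[0,0,-1]])
print("shift mm",(R@(T-s["eef_pos"])*1000).round(1),"turn",-((float(sys.argv[4])-e[2]+np.pi)%(2*np.pi)-np.pi))
print(s["t"],s["eef_pos"].round(4),e.round(4),"q6",s["q"][5].round(2),"F tool",(R@s["force"]).round(2),"M",s["moment"].round(3),s["width"].round(4),s["gripper_force"])
E
python3 go.py .559 .048 .124 -2.849
```

```text
t: 2.5
eef_pos: [0.5589, 0.0495, 0.2011]
ee_rot: [3.141, -0.0, -2.847]
force: [-0.6, -0.1, 0.2]
width: 0.0877
gripper_force: 0.0
shift mm [ 0.4 -1.4 77.1] turn 0.0021998337981665728Traceback (most recent call last):
  File "go.py", line 7, in <module>
    print(s["t"],s["eef_pos"].round(4),e.round(4),"q6",s["q"][5].round(2),"F tool",(R@s["force"]).round(2),"M",s["moment"].round(3),s["width"].round(4),s["gripper_force"])
                                                                                                                                    ^^^^^^^^^^^^^^^^
AttributeError: 'float' object has no attribute 'round'
```

```bash
sed -i 's/s\["width"\].round(4)/round(float(s["width"]),4)/' go.py
python3 -m jog '[[1,[0.4,-1.4,12],0],[1,[0.4,-1.4,25],0],[1,[0.4,-1.4,37],0],[1,[0.4,-1.4,49],0],[1,[0.4,-1.4,60],0],[1,[0.4,-1.4,69],0],[1,[0.4,-1.4,75],0],[1,[0.4,-1.4,77],0],[1,[0.4,-1.4,77],0],[1,[0.4,-1.4,77],0]]'
python3 go.py .559 .048 .124 -2.849
python3 - <<'E'
from h import *
f=grab("top"); s=grab("side")
a=f["color"][130:270,210:350]; b=s["color"][140:280,250:390]
cv2.imwrite("pics/close1.png",cv2.resize(np.hstack([a,b])[:,:,::-1],None,fx=2.85,fy=2.85,interpolation=cv2.INTER_CUBIC))
E
```

```text
t: 3.75
eef_pos: [0.5596, 0.0473, 0.1245]
ee_rot: [3.142, 0.001, -2.849]
force: [0.3, -0.2, 0.1]
width: 0.0873
gripper_force: 0.0
shift mm [0.4 0.8 0.5] turn 0.00021778730571320182
3.75 [0.5596 0.0473 0.1245] [ 3.1416e+00  7.0000e-04 -2.8488e+00] q6 -1.71 F tool [-0.28 -0.24 -0.08] M [ 0.068 -0.126  0.015] 0.0873 0.0
```

View pics/close1.png

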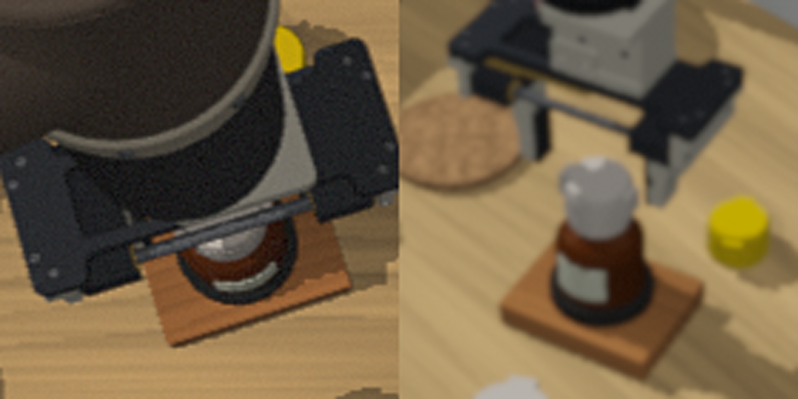

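Right half (side view): the fingertips are at crop (538,155) and (655,205) and the cap is at (600,195). The tips look higher or further back than I expected, so I'll check with projections.

```bash
python3 - <<'E'
from h import *
st=status.get_state(); print(st["q"].round(3))
s=optics.grab_frame("side"); f=optics.grab_frame("top")
p=st["eef_pos"]; y=np.array([-.289,.957,0])
for w in(.0437,-.0437):
  for z in (.1105,.1245,.16):
    q=p+y*w; q[2]=z; print(w,z,"side crop",((proj(s,q)-[250,140])*2.85+[399,0]).round(),"top crop",((proj(f,q)-[210,130])*2.85).round())
for z in(.106,.14): print("cap",z,((proj(s,[.559,.048,z])-[250,140])*2.85+[399,0]).round(),((proj(f,[.559,.048,z])-[210,130])*2.85).round())
E
```

```text
[ 0.433  0.242 -0.356  0.    -0.972 -1.711]
0.0437 0.1105 side crop [548. 191.] top crop [158. 241.]
0.0437 0.1245 side crop [547. 177.] top crop [154. 236.]
0.0437 0.16 side crop [545. 140.] top crop [145. 224.]
-0.0437 0.1105 side crop [650. 230.] top crop [296. 197.]
-0.0437 0.1245 side crop [650. 216.] top crop [295. 192.]
-0.0437 0.16 side crop [650. 179.] top crop [292. 178.]
cap 0.106 [598. 215.] [227. 221.]
cap 0.14 [596. 180.] [221. 209.]
```

```bash
python3 - <<'E'
from h import *
s=optics.grab_frame("side"); save(s,"close2.png",(255,135,375,225),6)
E
```

```text
(no output)
```

View pics/close2.png

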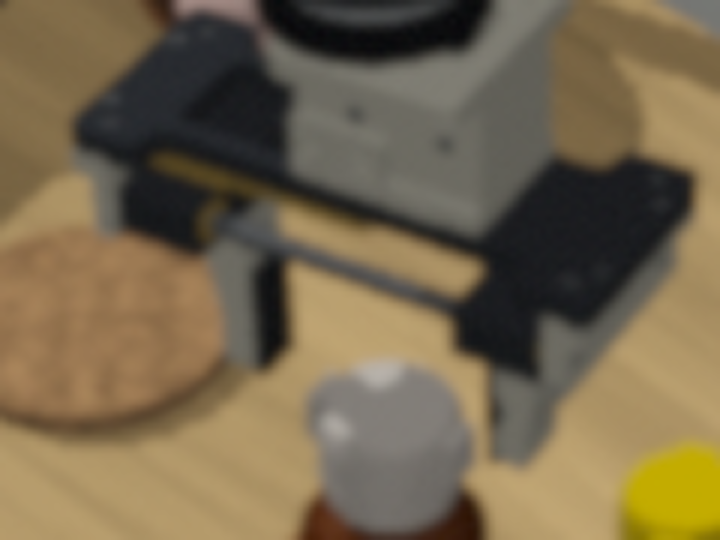

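Enlarged side view: the pad bottoms are at (299,196) and (337,210) in the full picture, about 12 px above where they were predicted. I'll triangulate body corners seen in both views to tell a height error from a sideways one.

```bash
python3 - <<'E'
from h import *
f=optics.grab_frame("top"); s=optics.grab_frame("side")
def tri(a,b):
    o1,r1=ray(f,*a); o2,r2=ray(s,*b)
    k=np.linalg.lstsq(np.c_[r1,-r2],o2-o1,rcond=None)[0]; p,q=o1+k[0]*r1,o2+k[1]*r2
    return (p+q)/2,np.linalg.norm(p-q)
for a,b in [((225.8,235.3),(267.5,156.7)),((349.6,195),(350.8,187.5)),((336.3,144),(370,165))]: print(tri(a,b))
# cap
print(tri((287.2,203.7),(319.8,202.4)))
st=status.get_state(); y=np.array([-.289,.957]); 
save(f,"close3.png",(200,110,360,230),5)
E
```

```text
(array([0.49232854, 0.12091228, 0.254325  ]), np.float64(0.0034311589218016603))
(array([ 0.5479766 , -0.05146077,  0.24732787]), np.float64(0.0037827869723131096))
(array([ 0.62000689, -0.03284825,  0.25054912]), np.float64(0.0002769327214081759))
(array([0.55904316, 0.0477711 , 0.14210756]), np.float64(0.002224013625996266))
```

View pics/close3.png

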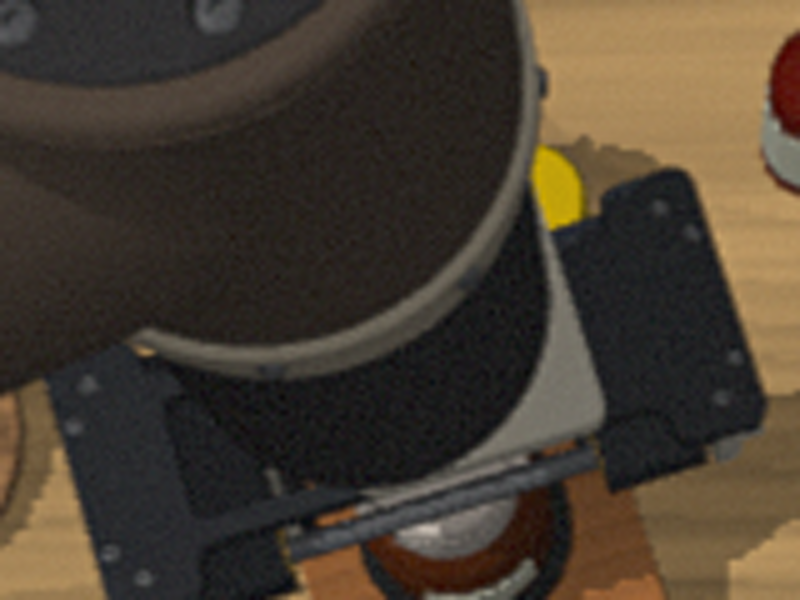

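The body is centred horizontally over the cap (about (.556,.044)), but it stands about 30 mm higher than the TCP reading implies. The open jaws clear the 68 mm bottle, so lowering further is safe either way. I'll do that while watching the force, then re-check.

```bash
python3 -m jog '[[1,[0.4,0.6,6],0],[1,[0.4,0.6,12],0],[1,[0.4,0.6,18],0],[1,[0.4,0.6,22],0],[1,[0.4,0.6,24],0],[1,[0.4,0.6,24],0],[1,[0.4,0.6,24],0]]'
python3 go.py .559 .048 .100 -2.849
python3 - <<'E'
from h import *
s=optics.grab_frame("side"); save(s,"close4.png",(265,145,365,245),6)
p=status.get_state()["eef_pos"]; y=np.array([-.289,.957,0])
for w in(.044,-.044):
  for z in (p[2]-.014,p[2]+.005,.1765): q=p+y*w; q[2]=z; print(w,z,((proj(s,q)-[265,145])*6).round())
E
```

```text
t: 4.97
eef_pos: [0.5589, 0.0477, 0.1003]
ee_rot: [-3.142, 0.0, -2.849]
force: [0.1, 0.2, -0.8]
width: 0.0875
gripper_force: 0.0
shift mm [-0.1  0.2  0.3] turn 0.00020642089984956868
4.975 [0.5589 0.0477 0.1003] [-3.1416e+00  4.0000e-04 -2.8488e+00] q6 -1.71 F tool [-0.13  0.18  0.79] M [ 0.077 -0.18  -0.015] 0.0875 0.0
0.044 0.08628223281260554 [225. 423.]
0.044 0.10528223281260554 [222. 383.]
0.044 0.1765 [212. 228.]
-0.044 0.08628223281260554 [438. 506.]
-0.044 0.10528223281260554 [438. 467.]
-0.044 0.1765 [437. 310.]
```

View pics/close4.png

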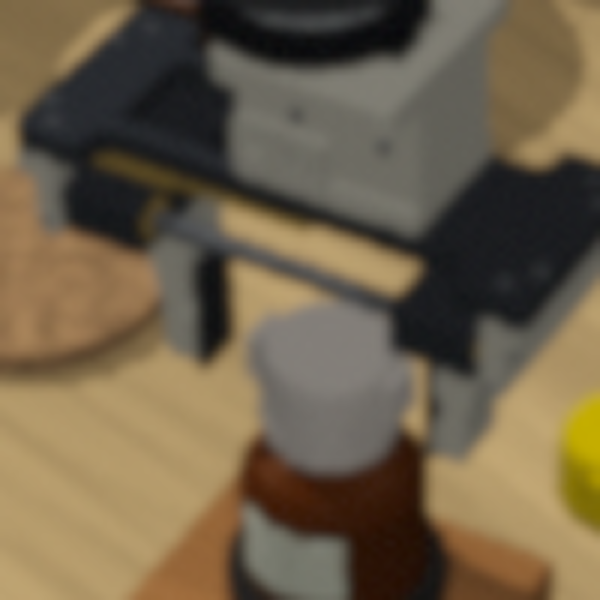

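The pads now straddle the cap, with pad bottoms at crop (215,355) and (440,450), i.e. a real z of about 0.116. The tabs are at (262,345) and (400,385). I'll go 5 mm lower and close gently at 6 N to check centring.

```bash
python3 -m jog '[[1,[0,0.2,3],0],[1,[0,0.2,5],0],[1,[0,0.2,5],0],[0.4,[0,0.2,5],0],[0.3,[0,0.2,5],0],[0,[0,0.2,5],0],[0,[0,0.2,5],0],[0,[0,0.2,5],0],[0,[0,0.2,5],0],[0,[0,0.2,5],0],[0,[0,0.2,5],0]]' 6
python3 go.py .559 .048 .095 -2.849
```

```text
t: 6.4
eef_pos: [0.5588, 0.048, 0.0951]
ee_rot: [3.142, 0.0, -2.849]
force: [-0.6, 2.3, 1.9]
width: 0.0555
gripper_force: 6.0
shift mm [-0.2 -0.   0.1] turn 0.00025081475255417374
6.4 [0.5588 0.048  0.0951] [ 3.1416e+00  3.0000e-04 -2.8487e+00] q6 -1.71 F tool [-0.1   2.33 -1.85] M [ 0.757 -0.026  0.029] 0.0555 5.998673737049103
```

Width is 55.5 mm at 6 N, just as the tab springs predict, so the pads are on both tabs. The 2.3 N side load means about 1 mm off in y. I'll correct that and pinch to flush.

```bash
python3 -m jog '[[0,[0,0.5,0],0],[0,[0,0.9,0],0],[0,[0,0.9,0],0],[0,[0,0.9,0],0],[-0.1,[0,0.9,0],0],[-0.3,[0,0.9,0],0],[-0.3,[0,0.9,0],0]]' 13
python3 go.py .559 .048 .095 -2.849
```

```text
t: 7.28
eef_pos: [0.5586, 0.0486, 0.0951]
ee_rot: [-3.141, 0.0, -2.849]
force: [3.6, -3.5, 0.2]
width: 0.0496
gripper_force: 13.0
shift mm [-0.2 -0.7  0.1] turn 0.0002338216705384255
7.275 [0.5586 0.0486 0.0951] [-3.1413e+00  1.0000e-04 -2.8488e+00] q6 -1.71 F tool [-2.41 -4.33 -0.25] M [-1.41  -0.965 -0.023] 0.0496 12.997469427064061
```

```bash
cat > chk.py <<'E'
import sys
from h import *
s=status.get_state(); m=s["moment"][2]; e=s["ee_rot"][2]; c,d=np.cos(e),np.sin(e); F=s["force"]
print("turned deg",round(np.degrees((e+2.849+np.pi)%(2*np.pi)-np.pi),2),"Mz",round(m,3),"Fx,Fy tool",round(c*F[0]+d*F[1],1),round(d*F[0]-c*F[1],1),"Fz",F[2].round(1),"w",round(s["width"],4),"t",s["t"])
sys.exit(abs(m)>0.11)
E
python3 -m jog '[[-0.3,[-0.3,-0.3,0],0],[-0.3,[-0.3,-0.3,0],0],[-0.3,[-0.3,-0.3,0],-0.035]]' >/dev/null; python3 chk.py &&
python3 -m jog '[[-0.3,[0,0,0],-0.03],[-0.3,[0,0,0],-0.06],[-0.3,[0,0,0],-0.09]]' >/dev/null; python3 chk.py &&
python3 -m jog '[[-0.3,[0,0,0],-0.03],[-0.3,[0,0,0],-0.06],[-0.3,[0,0,0],-0.09]]' >/dev/null; python3 chk.py
```

```text
turned deg 2.11 Mz -0.049 Fx,Fy tool 0.8 -1.8 Fz 4.2 w 0.0496 t 7.65
turned deg 2.11 Mz -0.049 Fx,Fy tool 0.8 -1.8 Fz 4.2 w 0.0496 t 7.65
turned deg 2.11 Mz -0.049 Fx,Fy tool 0.8 -1.8 Fz 4.2 w 0.0496 t 7.65False
False
False
```

```bash
sed -i 's/sys.exit(.*/sys.exit(int(abs(m)>0.11))/' chk.py
python3 -m jog '[[-0.3,[0,0,0],-0.03],[-0.3,[0,0,0],-0.06],[-0.3,[0,0,0],-0.09]]' >/dev/null && python3 chk.py &&
python3 -m jog '[[-0.3,[0,0,0],-0.03],[-0.3,[0,0,0],-0.06],[-0.3,[0,0,0],-0.09]]' >/dev/null && python3 chk.py
```

```text
turned deg 7.3 Mz 0.009 Fx,Fy tool 2.6 -1.1 Fz 3.4 w 0.0498 t 8.025
turned deg 12.44 Mz -0.036 Fx,Fy tool 0.1 -1.1 Fz 3.5 w 0.0501 t 8.4
```

```bash

python3 -m jog '[[-0.3,[0,0,0],-0.03],[-0.3,[0,0,0],-0.06],[-0.3,[0,0,0],-0.09]]' >/dev/null && python3 chk.py &&
python3 -m jog '[[-0.3,[0,0,0],-0.02],[-0.3,[0,0,0],-0.04]]' >/dev/null && python3 chk.py &&
python3 -m jog '[[-0.3,[0,0,0],-0.02],[-0.3,[0,0,0],-0.04]]' >/dev/null && python3 chk.py &&
python3 -m jog '[[-0.3,[0,0,0],-0.02],[-0.3,[0,0,0],-0.04]]' >/dev/null && python3 chk.py &&
python3 -m jog '[[-0.3,[0,0,0],-0.02],[-0.3,[0,0,0],-0.04]]' >/dev/null && python3 chk.py &&
python3 -m jog '[[-0.3,[0,0,0],-0.02],[-0.3,[0,0,0],-0.04]]' >/dev/null && python3 chk.py &&
python3 -m jog '[[-0.3,[0,0,0],-0.02],[-0.3,[0,0,0],-0.04]]' >/dev/null && python3 chk.py
```

```text
turned deg 17.61 Mz -0.091 Fx,Fy tool -0.0 -0.6 Fz 3.6 w 0.0497 t 8.775
turned deg 19.85 Mz -0.07 Fx,Fy tool -0.0 -1.0 Fz 3.5 w 0.0498 t 9.025
turned deg 22.15 Mz -0.024 Fx,Fy tool 0.6 -1.5 Fz 4.0 w 0.0498 t 9.275
turned deg 24.44 Mz -0.011 Fx,Fy tool 2.2 -2.6 Fz 5.4 w 0.0497 t 9.525
turned deg 26.73 Mz -0.036 Fx,Fy tool 3.1 -4.5 Fz 4.0 w 0.0497 t 9.775
turned deg 29.02 Mz -0.057 Fx,Fy tool 3.0 -4.8 Fz 4.2 w 0.05 t 10.025
turned deg 31.31 Mz -0.095 Fx,Fy tool 2.5 -5.9 Fz 4.1 w 0.05 t 10.275
```

```bash
sed -i 's/>0.11/>0.125/' chk.py
python3 -m jog '[[-0.3,[0.2,-0.5,0],0],[-0.3,[0.2,-0.5,0],0]]' >/dev/null && python3 chk.py &&
python3 -m jog '[[-0.3,[0,0,0],-0.02],[-0.3,[0,0,0],-0.04]]' >/dev/null && python3 chk.py &&
python3 -m jog '[[-0.3,[0,0,0],-0.02],[-0.3,[0,0,0],-0.04]]' >/dev/null && python3 chk.py &&
python3 -m jog '[[-0.3,[0,0,0],-0.02],[-0.3,[0,0,0],-0.04]]' >/dev/null && python3 chk.py &&
python3 -m jog '[[-0.3,[0,0,0],-0.02],[-0.3,[0,0,0],-0.04]]' >/dev/null && python3 chk.py &&
python3 -m jog '[[-0.3,[0,0,0],-0.02],[-0.3,[0,0,0],-0.04]]' >/dev/null && python3 chk.py &&
python3 -m jog '[[-0.3,[0,0,0],-0.02],[-0.3,[0,0,0],-0.04]]' >/dev/null && python3 chk.py
```

```text
turned deg 31.26 Mz -0.035 Fx,Fy tool 3.3 -2.5 Fz 4.8 w 0.0502 t 10.525
turned deg 33.59 Mz -0.267 Fx,Fy tool 2.9 -3.7 Fz 4.5 w 0.05 t 10.775
```

```bash

python3 -m jog '[[-0.3,[0,0,0],0.005]]' >/dev/null ; python3 chk.py
python3 -m jog '[[-0.3,[0,0,0],0.005],[-0.3,[0,0,0],0.015]]' >/dev/null ; python3 chk.py
```

```text
turned deg 33.24 Mz -0.115 Fx,Fy tool 1.7 -3.0 Fz 5.4 w 0.0501 t 10.9
turned deg 32.35 Mz -0.014 Fx,Fy tool 2.6 -3.1 Fz 3.9 w 0.0503 t 11.15
```

The moment jumped sharply at 33.6° and eased elastically when I backed off 1°, so this is the stop. I'll lift gently and watch the force.

```bash

python3 -m jog '[[-0.3,[0,0,-0.5],0],[-0.3,[0,0,-1],0]]' >/dev/null ; python3 chk.py
python3 -m jog '[[-0.3,[0,0,-0.5],0],[-0.3,[0,0,-1],0]]' >/dev/null ; python3 chk.py
python3 -m jog '[[-0.3,[0,0,-0.5],0],[-0.3,[0,0,-1],0]]' >/dev/null ; python3 chk.py
```

```text
turned deg 32.37 Mz -0.002 Fx,Fy tool 1.0 -5.3 Fz 1.4 w 0.0505 t 11.4
turned deg 32.37 Mz 0.022 Fx,Fy tool 0.7 -6.4 Fz -0.1 w 0.0501 t 11.65
turned deg 32.35 Mz -0.032 Fx,Fy tool 0.5 -7.0 Fz -5.6 w 0.0501 t 11.9
```

```bash

python3 -m jog '[[-0.3,[0,-0.4,-0.5],0],[-0.3,[0,-0.4,-1],0]]' >/dev/null ; python3 chk.py
python3 -m jog '[[-0.3,[0,0,-1],0],[-0.3,[0,0,-2],0]]' >/dev/null ; python3 chk.py; python3 go.py .559 .048 .1 -2.28
python3 - <<'E'
from h import *
s=optics.grab_frame("side"); save(s,"lift1.png",(265,145,365,245),6)
E
```

```text
turned deg 32.35 Mz -0.032 Fx,Fy tool -0.8 -4.2 Fz -4.5 w 0.0498 t 12.15
turned deg 32.36 Mz -0.068 Fx,Fy tool 0.2 -1.9 Fz -2.6 w 0.0502 t 12.4
shift mm [ 0.1 -0.2  0.1] turn -0.004294677036878802
12.4 [0.5589 0.0482 0.1001] [ 3.1404e+00 -4.0000e-04 -2.2843e+00] q6 -1.15 F tool [ 0.24 -1.89  2.56] M [-0.235 -1.001 -0.068] 0.0502 12.995226178318262
```

View pics/lift1.png

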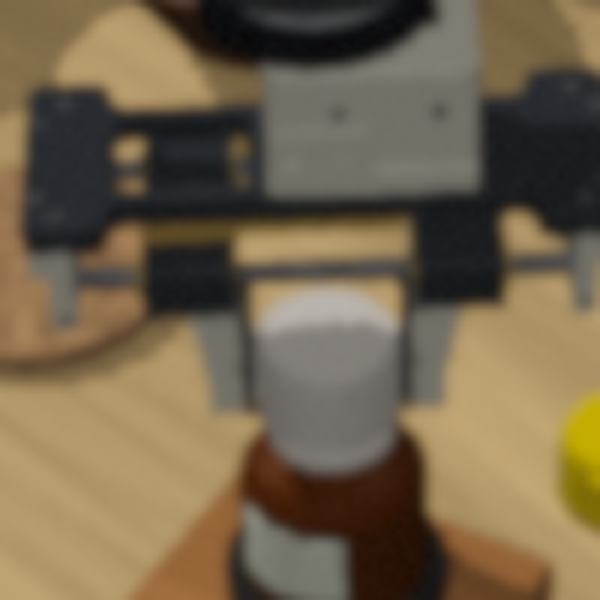

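The label hasn't moved. The pads grip both flanks at crop (235,400) and (425,400). I'll check the cap's rise numerically from its bottom and top edges in image column 320.

```bash
cat > edge.py <<'E'
from h import *
s=optics.grab_frame("side")
def e(g): 
    p=g[:,318:323].astype(float).mean(1); sat=p.max(1)-p.min(1); r=[i for i in range(185,235) if sat[i]<25]; return r[0],r[-1]
print("now",e(s["color"]),"predicted start top/bottom",proj(s,[.559,.048,.14]),proj(s,[.559,.048,.106]))
E
python3 edge.py
python3 - <<'E'
import cv2
for n in("close4","lift1"):
    g=cv2.resize(cv2.imread(f"pics/{n}.png"),(100,100),interpolation=cv2.INTER_AREA)[:,53:58].astype(float).mean(1); s=g.max(1)-g.min(1)
    print(n,s.round().astype(int)[46:84].tolist())
E
```

```text
now (189, 234) predicted start top/bottom [319.20649993 203.23153558] [319.66515282 215.40909011]
close4 [19, 10, 19, 28, 24, 15, 11, 10, 10, 10, 10, 10, 10, 10, 10, 10, 9, 10, 10, 10, 9, 9, 9, 9, 9, 9, 9, 9, 9, 9, 9, 11, 16, 26, 40, 48, 49, 49]
lift1 [34, 41, 32, 18, 13, 12, 12, 12, 11, 10, 10, 10, 10, 10, 10, 10, 10, 10, 9, 9, 9, 9, 9, 9, 9, 9, 9, 8, 9, 9, 9, 11, 16, 26, 40, 47, 48, 47]
```

The cap's bottom edge hasn't moved, so the pads slid up at 13 N with a pull of at most about 6 N, well under the limit. I'll go back down 4 mm, hold at 18 N (under the 25 N limit) and lift again.

```bash

python3 -m jog '[[-0.3,[0,0,1],0],[-0.3,[0,0,2],0],[-0.3,[0,0,3],0],[-0.3,[0,0,4],0]]' >/dev/null ; python3 chk.py
python3 -m jog '[[-0.3,[0,0,0],0],[-0.3,[0,0,0],0],[-0.3,[0,0,-0.3],0]]' 18 >/dev/null ; python3 chk.py
python3 -m jog '[[-0.3,[0,0,-0.5],0],[-0.3,[0,0,-1],0]]' >/dev/null ; python3 chk.py
python3 -m jog '[[-0.3,[0,0,-0.5],0],[-0.3,[0,0,-1],0]]' >/dev/null ; python3 chk.py
python3 -m jog '[[-0.3,[0,0,-0.5],0],[-0.3,[0,0,-1],0]]' >/dev/null ; python3 chk.py; python3 edge.py
```

```text
turned deg 32.38 Mz -0.06 Fx,Fy tool 0.3 -0.8 Fz -1.3 w 0.0499 t 13.0
turned deg 32.38 Mz -0.032 Fx,Fy tool -0.7 -0.7 Fz -1.0 w 0.0495 t 13.375
turned deg 32.38 Mz -0.004 Fx,Fy tool -0.3 0.2 Fz -0.9 w 0.0494 t 13.625
turned deg 32.38 Mz -0.014 Fx,Fy tool -1.0 -0.2 Fz -1.1 w 0.0497 t 13.875
turned deg 32.38 Mz -0.005 Fx,Fy tool 0.2 -0.2 Fz -1.1 w 0.0497 t 14.125
now (189, 234) predicted start top/bottom [319.20649993 203.23153558] [319.66515282 215.40909011]
```

The load is now a steady 1 N or so, the cap's own weight, and pushing down met no resistance, so the cap does seem to be free. I'll lift on slowly and verify.

```bash

python3 -m jog '[[-0.3,[0,0,-2],0],[-0.3,[0,0,-4],0],[-0.3,[0,0,-6],0],[-0.3,[0,0,-8],0],[-0.3,[0,0,-10],0]]' >/dev/null ; python3 chk.py
python3 -m jog '[[-0.3,[0,0,-4],0],[-0.3,[0,0,-9],0],[-0.3,[0,0,-15],0],[-0.3,[0,0,-20],0],[-0.3,[0,0,-25],0],[-0.3,[0,0,-30],0],[-0.3,[0,0,-30],0]]' ; python3 chk.py
python3 - <<'E'
from h import *
s=optics.grab_frame("side"); save(s,"lift2.png",(255,115,375,245),4.5)
p=status.get_state()["eef_pos"];print(p)
E
```

```text
turned deg 32.38 Mz 0.025 Fx,Fy tool -0.5 -0.3 Fz -1.4 w 0.0495 t 14.8
t: 15.68
eef_pos: [0.5596, 0.0479, 0.1408]
ee_rot: [-3.141, 0.001, -2.284]
force: [0.6, -1.1, -0.2]
width: 0.0497
gripper_force: 18.0
turned deg 32.39 Mz 0.007 Fx,Fy tool 0.4 -1.2 Fz -0.2 w 0.0497 t 15.675
[0.55944519 0.0478758  0.14050582]
```

View pics/lift2.png

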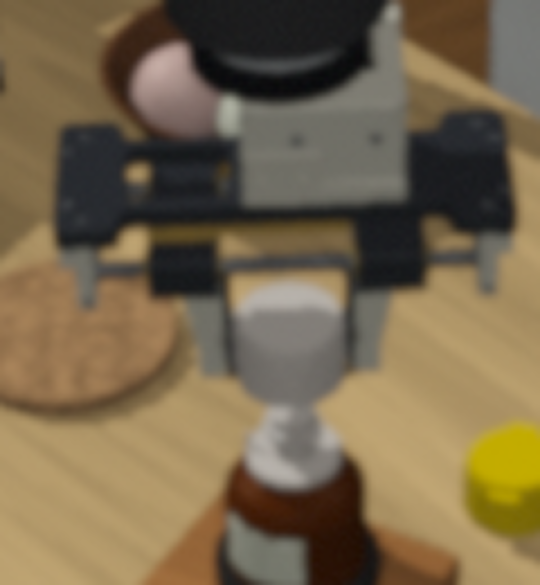

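The cap hangs free at crop (290,345), the white sleeve stays on the bottle at (293,450), and the label still faces front. Now to the coaster.

```bash

python3 -m jog '[[-0.3,[0,0,-10],0],[-0.3,[0,0,-22],0],[-0.3,[-4,9,-26],0],[-0.3,[-14,30,-26],0],[-0.3,[-27,59,-26],0],[-0.3,[-41,89,-26],0],[-0.3,[-55,119,-26],0],[-0.3,[-69,149,-26],0],[-0.3,[-82,177,-26],0],[-0.3,[-92,200,-26],0],[-0.3,[-97,210,-26],0],[-0.3,[-98,213,-26],0],[-0.3,[-98,213,-26],0],[-0.3,[-98,213,-26],0]]'
python3 go.py .4625 .262 0.01 -2.284
python3 - <<'E'
from h import *
s=optics.grab_frame("side"); f=optics.grab_frame("top"); save(s,"over1.png",(150,80,310,260),3.3)
c=[.4625,.262]
for z in(.178,.2,.212): print(z,((proj(s,c+[z])-[150,80])*3.3).round())
E
```

```text
t: 17.48
eef_pos: [0.4626, 0.2607, 0.1663]
ee_rot: [-3.142, -0.0, -2.285]
force: [0.7, 0.0, -0.3]
width: 0.0498
gripper_force: 18.0
shift mm [ -1.    0.9 156.3] turn -0.000549133506664301
17.475 [0.4626 0.2607 0.1663] [-3.1416e+00 -1.0000e-04 -2.2845e+00] q6 -1.6 F tool [-0.52 -0.54  0.34] M [ 0.078 -0.145 -0.011] 0.0498 17.996811676407276
0.178 [225. 275.]
0.2 [220. 247.]
0.212 [217. 232.]
```

View pics/over1.png

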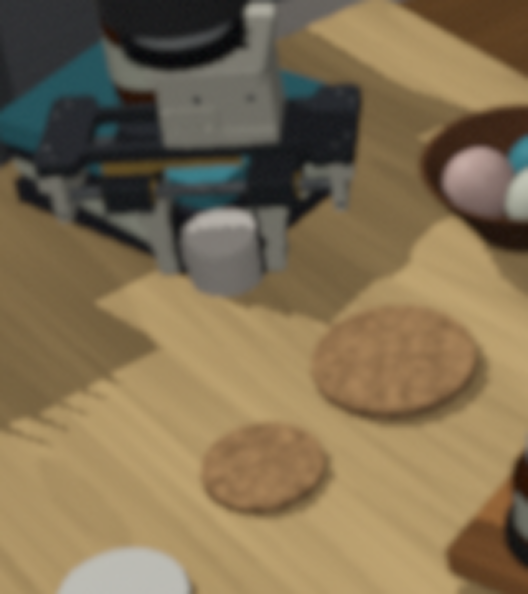

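The cap top is at crop (219,227), where (217,232) was predicted for a point over the coaster at top height 0.212. I'll descend, ending with slow steps and force checks.

```bash

python3 -m jog '[[-0.3,[-1,0.9,10],0],[-0.3,[-1,0.9,25],0],[-0.3,[-1,0.9,45],0],[-0.3,[-1,0.9,65],0],[-0.3,[-1,0.9,85],0],[-0.3,[-1,0.9,105],0],[-0.3,[-1,0.9,122],0],[-0.3,[-1,0.9,136],0],[-0.3,[-1,0.9,146],0],[-0.3,[-1,0.9,152],0],[-0.3,[-1,0.9,155],0],[-0.3,[-1,0.9,155],0],[-0.3,[-1,0.9,155],0]]'
sed 's/sys.exit.*/sys.exit(int(F[2]>2.0))/' chk.py > chkz.py; python3 chkz.py; python3 go.py .4625 .262 0 -2.284
```

```text
t: 19.2
eef_pos: [0.4626, 0.2629, 0.0118]
ee_rot: [-3.142, 0.001, -2.284]
force: [0.0, 0.2, -0.5]
width: 0.0501
gripper_force: 18.0
turned deg 32.39 Mz -0.025 Fx,Fy tool -0.2 0.1 Fz -0.5 w 0.0501 t 19.2
shift mm [ 0.7 -0.5 11.8] turn 0.0002804168994652301
19.2 [0.4626 0.2629 0.0118] [-3.1415e+00  8.0000e-04 -2.2837e+00] q6 -1.6 F tool [-0.16  0.08  0.45] M [ 0.082 -0.1   -0.025] 0.0501 17.996901102846863
```

```bash

python3 -m jog '[[-0.3,[0,0,1.5],0],[-0.3,[0,0,3],0]]' >/dev/null && python3 chkz.py && 
python3 -m jog '[[-0.3,[0,0,1],0],[-0.3,[0,0,2],0]]' >/dev/null && python3 chkz.py && 
python3 -m jog '[[-0.3,[0,0,1],0],[-0.3,[0,0,2],0]]' >/dev/null && python3 chkz.py && 
python3 -m jog '[[-0.3,[0,0,1],0],[-0.3,[0,0,2],0]]' >/dev/null && python3 chkz.py && 
python3 -m jog '[[-0.3,[0,0,0.5],0],[-0.3,[0,0,1],0]]' >/dev/null && python3 chkz.py && 
python3 -m jog '[[-0.3,[0,0,0.5],0],[-0.3,[0,0,1],0]]' >/dev/null && python3 chkz.py && 
python3 -m jog '[[-0.3,[0,0,0.5],0],[-0.3,[0,0,1],0]]' >/dev/null && python3 chkz.py && 
python3 -m jog '[[-0.3,[0,0,0.5],0],[-0.3,[0,0,1],0]]' >/dev/null && python3 chkz.py; python3 go.py .4625 .262 0 -2.284
```

```text
turned deg 32.39 Mz -0.029 Fx,Fy tool -0.5 -0.9 Fz -0.6 w 0.0499 t 19.45
turned deg 32.38 Mz -0.023 Fx,Fy tool 0.1 0.5 Fz -0.2 w 0.0495 t 19.7
turned deg 32.38 Mz 0.002 Fx,Fy tool -0.1 -0.5 Fz -0.9 w 0.0497 t 19.95
turned deg 32.38 Mz -0.024 Fx,Fy tool 0.7 1.3 Fz -0.2 w 0.0498 t 20.2
turned deg 32.38 Mz -0.046 Fx,Fy tool 0.4 0.1 Fz -1.2 w 0.0494 t 20.45
turned deg 32.38 Mz -0.008 Fx,Fy tool 0.2 -0.6 Fz -0.5 w 0.0493 t 20.7
turned deg 32.39 Mz 0.004 Fx,Fy tool -0.4 0.1 Fz -1.5 w 0.0496 t 20.95
turned deg 32.38 Mz -0.066 Fx,Fy tool -0.4 0.3 Fz -0.5 w 0.0495 t 21.2
shift mm [ 0.3 -0.5 -1.7] turn 0.0002177233416515989
21.2 [ 0.4623  0.2626 -0.0017] [-3.1416e+00 -1.0000e-04 -2.2838e+00] q6 -1.6 F tool [-0.43  0.26  0.5 ] M [ 0.081 -0.102 -0.066] 0.0495 17.99692213121098
```

```bash

python3 -m jog '[[-0.3,[0,0,0.4],0],[-0.3,[0,0,0.8],0]]' >/dev/null && python3 chkz.py && 
python3 -m jog '[[-0.3,[0,0,0.4],0],[-0.3,[0,0,0.8],0]]' >/dev/null && python3 chkz.py && 
python3 -m jog '[[-0.3,[0,0,0.4],0],[-0.3,[0,0,0.8],0]]' >/dev/null && python3 chkz.py && 
python3 -m jog '[[-0.3,[0,0,0.4],0],[-0.3,[0,0,0.8],0]]' >/dev/null && python3 chkz.py && 
python3 -m jog '[[-0.3,[0,0,0.4],0],[-0.3,[0,0,0.8],0]]' >/dev/null && python3 chkz.py && 
python3 -m jog '[[-0.3,[0,0,0.4],0],[-0.3,[0,0,0.8],0]]' >/dev/null && python3 chkz.py; python3 go.py .4625 .262 0 -2.284
```

```text
turned deg 32.38 Mz -0.032 Fx,Fy tool 0.1 0.3 Fz -0.8 w 0.0494 t 21.45
turned deg 32.38 Mz 0.03 Fx,Fy tool 1.6 1.7 Fz 3.4 w 0.0498 t 21.7
shift mm [ 0.3 -0.5 -3.2] turn 0.00018608598415470468
21.7 [ 0.4623  0.2626 -0.0032] [-3.1416 -0.     -2.2838] q6 -1.6 F tool [ 1.63  1.72 -3.42] M [-0.064  0.383  0.03 ] 0.0498 17.997583262622356
```

Contact came just where predicted, at 3.4 N. I'll release gently and retreat straight up.

```bash

python3 -m jog '[[0.2,[0,0,0],0],[0.3,[0,0,0],0],[0.45,[0,0,0],0],[0.6,[0,0,0],0],[0.8,[0,0,0],0],[0.8,[0,0,0],0],[0.8,[0,0,0],0],[0.8,[0,0,-3],0],[0.8,[0,0,-8],0],[0.8,[0,0,-15],0],[0.8,[0,0,-25],0],[0.8,[0,0,-40],0],[0.8,[0,0,-60],0],[0.8,[0,0,-85],0],[0.8,[0,0,-110],0],[0.8,[0,0,-140],0],[0.8,[0,0,-160],0],[0.8,[0,0,-180],0],[0.8,[0,0,-190],0],[0.8,[0,0,-190],0]]'
python3 - <<'E'
from h import *
s=optics.grab_frame("side"); g=s["color"]; x=g[170:240,195:265].astype(int); m=((x.max(2)-x.min(2)<30)&(x.mean(2)>90)).astype(np.uint8)
for c in cv2.findContours(m,0,1)[0]:
    if cv2.contourArea(c)>30:
        r=np.array(cv2.boundingRect(c)); r[:2]+=[195,170]; print("white box",r)
for z in(.008,.042): print("expected centre",z,proj(s,[.4625,.262,z]))
y0=(.4625,.262)
P=np.array([proj(s,[.4625+.025*np.cos(a),.262+.025*np.sin(a),z]) for a in np.linspace(0,6.28,40) for z in(.008,.042)]); print("expected box",P.min(0),P.max(0))
E
```

```text
t: 24.2
eef_pos: [0.4625, 0.2629, 0.1876]
ee_rot: [3.141, 0.002, -2.284]
force: [-0.7, 0.3, -0.2]
width: 0.079
gripper_force: 0.0
white box [215 203  26  24]
expected centre 0.008 [229.17856615 221.08076929]
expected centre 0.042 [227.12189257 210.33861776]
expected box [216.31863328 203.15759605] [239.79395368 228.44932242]
```

The cap stands upright on the coaster: its box is 215–241 × 203–227 px, against 216–240 × 203–228 expected when centred. Handing in.

```bash
python3 -c "
from station import order
print(order.job_done())"
```

```text
the job is handed in; nothing more can be done
None
```

I opened the tester bottle, set its cap top up in the middle of the smaller cork coaster and handed the job in at about 24 s; no verdict came back, and I viewed 11 pictures against the limit of 10.

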